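# Unpin the sugar tin, park its pin and open the shutter

## Robot

A 6-joint arm with a two-finger parallel gripper is mounted at the origin on the work surface. World frame = base frame: x ahead of the robot, y to its left, z up, the work surface at z = 0. Lengths are in m, angles in rad, forces in N, time in s.
With the tool pointing down it reaches from about 0.15 to 0.775 m from the base axis. Payload 6.1 kg.
Tool frame: the origin (TCP) lies midway between the tips of the shut fingers; the grasp point (between the pads) lies robot.grip_depth behind it (robot.grip_depth is the distance from the TCP to the grasp point, in m); z points along the fingers, y is the direction in which the jaws open and shut (so a half turn about z gives the same grasp; the last joint's range is limited). The gripper opens to 85 mm and grips with 20 to 120 N. Pads are 22 mm wide; open, the fingers measure 114 mm over their backs; the gripper's body (76 mm by 85 mm) begins 54 mm behind the grasp point. The pads swing forward as they close: fully open they stand 13 mm farther back than shut.
Start: joints at [-1.215, 0.126, -0.04, 1.405, 0, 1.571], TCP at [0.183, -0.492, 0.231] pointing down, gripper open.
Joint ranges: [-2.72, 2.72], [-0.95, 1.95], [-1.27, 1.35], [-1.78, 2.02], [-1.46, 1.47], [-3.14, 3.14]. Speed limits (rad/s): [2.39, 2.39, 3.01, 3.14, 3.14, 3.14].

## Interface

Orientations are given as a rotation vector (axis times angle).
In Python, from cell import observe, cams, robot gives the robot as it stands.
- The arm moves only by the tool move_arm, never from a script. Its argument "motion" is text: rows parted by semicolons, each of 6 numbers parted by spaces: the shift along the world's x, y, z in units of 300 mm (1.0 is 300 mm), then the turn, a rotation vector about the world's x, y, z in units of 180 degrees (1.0 is 180 degrees). In form: tx ty tz ax ay az; .... A call has 1 to 5 rows; each row is the pose to reach, as a shift and turn from the pose commanded when the call began, turning the shorter way round; what a row does not reach only later rows make up. A row lasts 1/12 s, in which the tool goes at most 41.7 mm and 7.16 degrees, less where a joint would pass 70% of its speed; a pose out of reach is approached as far as the arm can. A call with a number of a shift or a turn outside -1 to 1 is refused whole. A call with a gripper value outside its range is refused whole. "grip" is the gripper's target within -1 to 1 (fully open at 1, half-way at 0, shut at -1), set as the call begins (left out, the last holds). The fingers move at their own pace and stop on an object; "squeeze" is the grip in N (left out, the last holds). Time passes only in rows, so rows that repeat a pose let the fingers close. It gives the time, the measured TCP pose, the force and the opening at its end, in the units of the state.
- observe(): the state, without advancing time (a new reading comes with each control period).
- cams.camera(name): name is "side" or "top" or "wrist"; returns a dict with "pixels" (480x640x3 uint8, red, green, blue), "fx", "fy", "cx", "cy" (pixels), "view" (4x4, takes a point from world to camera coordinates). Camera axes: x right, y up, looking along -z (the intrinsics and any distortion apply to the point x, -y, -z); pixel columns grow to the right and rows downward; lengths in m; the calibration is good to about 2 mm. A picture is of the moment at which its call begins. There is no depth.
- robot.job_done(): hands the job in, once; it reports no verdict.
The state is a dict: "clock": time; "joint_pos": joint angles; "joint_vel": joint speeds; "joint_torque": joint torques, N m; "tool_pos": TCP position; "tool_rot": TCP orientation; "wrist_force": force on the tool from outside, world axes, zero at the start; "moment": the same for the moment, N m; "width": opening from 0.0 (shut) to 1.0 (fully open).
Only numpy, scipy, OpenCV 4.12 (cv2) and the standard library are available. Lean on these libraries where they do the work, as an engineer would, in place of code of your own. Each camera call takes 0.05 s, during which the arm holds its last target. There are 200 camera calls.

## Task

Open the sugar tin for serving: draw the locking pin up out of the tin and park it in the side notch of the steel bracket, fully home and left hanging upright by its collar; then turn the tin's knob anticlockwise, seen from above, all the way to its stop, bearing down as needed so that the light tin keeps standing where it is and does not spin. Leave everything else on the table where it stands.

Things in the scene. Friction and masses are not known exactly. Their poses are not given: they have to be found in the camera images.
- pin: steel locking pin, upright, 70 g. Origin on its axis under its collar (22 mm across, 3 mm thick), z up. Below: 7 mm neck to -14 mm, taper, 12 mm shank from -18 mm to the tip at -54 mm. Above: 10 mm stem, then a flat tab. At the start it stands in the tin's bore, collar resting on the shutter
- pin_tab (a point): middle of the pin's flat grip tab, 24 mm above the pin's origin. The tab is 26 mm tall, 22 mm wide along the pin's x and 12 mm thick along its y (pinch it across the thickness, which is at the start roughly square to the line from pin to knob)
- tin: free-standing round steel sugar tin, about 0.55 kg, 124 mm across, 100 mm tall. Origin at the centre of its underside, z up. On its -x side a lug with an upright 15 mm bore, 83 mm from the tin's axis. Unless borne down on (10 to 20 N) the tin tends to spin on the table when the stiff knob is turned
- tin_lug (a point): mouth of the bore in the tin's lug, 98 mm above the tin's underside
- shutter (a joint): angle (rad) of the 6 mm steel bar that swings on the tin's top about the tin's axis: 0 closed, along the tin's -x, covering the pouring hole, its end hole over the bore; grows anticlockwise from above to the stop at 1.2. The pin blocks it. Friction about 0.24 N m, stays where left. Top face 107 mm above the table; end reaches 100 mm from the axis
- knob_grip (a point): middle of the black knob on the shutter, on the tin's axis, 124 mm above the table: an upright bar 50 mm long along the shutter (its own x, turning with it), 12 mm thick along y, from 107 to 141 mm above the table. Pinch it across the thickness; fingertips may bear on the shutter beside it
- bracket: fixed bracket: wooden base 95 by 80 by 12 mm, steel upright at its +x side, on top a level steel plate 60 mm wide, 5 mm thick, top at 100 mm, reaching 28 mm to -x of the seat. Side notch in the plate, open to the bracket's -x with a flared mouth, 10.6 mm wide: only the pin's neck passes, sideways. Nothing stands above the plate
- notch_seat (a point): where the pin's axis is when fully home at the closed end of the notch, on the plate's top face, 100 mm above the table; its x axis points into the notch
- flask: grey pump flask, 110 mm across, 238 mm tall, spout 15 mm beyond its wall on +x at height 205 mm; the one tall obstacle between tin and bracket; origin at the centre of its underside
- saucer: white ceramic saucer, 124 mm across, 12 mm high; origin at the centre of its underside
- teacup: white teacup with a handle on its +y, rim 80 mm across, 58 mm high, in the middle of the saucer; origin at the centre of its underside
- spoon: bamboo spoon lying flat, 170 mm long along x, under 25 mm high
- canister: white ceramic jar with wooden lid, 70 mm across, 100 mm tall; origin at the centre of its underside
- jug: steel milk jug with a handle on its +y, 72 mm across, 85 mm high; origin at the centre of its underside
- dish: low steel dish, 80 mm across, 32 mm high; origin at the centre of its underside
- cup: white plastic cup standing upside down, 72 mm across, 80 mm high; origin at the centre of its underside

How it is judged:
On the way, in this order (a step that is already met when the one before it is completed fails the run):
1. the pin is drawn up out of the bore (z of pin in the frame of tin_lug above 0.065 m and value of joint shutter below 0.2 rad), for 0.1 s.
2. the pin hangs upright, released, at the closed end of the notch, the shutter still closed (horizontal distance between pin and notch_seat below 0.006 m and z of pin in the frame of notch_seat between -0.004 and 0.004 m and angle between pin's own z axis and vertical below 0.15 rad and contact force between the fingers and pin below 0.1 N and value of joint shutter below 0.2 rad), for 0.2 s.
3. the knob is turned to its stop (value of joint shutter above 1.08 rad), for 0.2 s.
At the end, for the whole second after the job is handed in: Pin released, at rest in the notch: axis within 6 mm of the seat, collar within 4 mm of the plate top, tilt under 0.15 rad; shutter open at least 1.08 rad; tin upright, at rest, where it stood (lug within 25 mm, base within 20 mm); bystanders within 25 mm of their places (horizontal distance between pin and notch_seat below 0.006 m and z of pin in the frame of notch_seat between -0.004 and 0.004 m and angle between pin's own z axis and vertical below 0.15 rad and contact force between the fingers and pin below 0.1 N and linear speed of each of pin, tin below 0.02 m/s and value of joint shutter above 1.08 rad and angle between tin's own z axis and vertical below 0.05 rad); the robot touches nothing.
It fails at once if a bystander is pushed more than 25 mm away (distance of any of flask, saucer, teacup, spoon, canister, jug, dish, cup from where it was at the start of the episode above 0.025 m).
It fails at once if a standing bystander is tipped over (angle between any of flask, saucer, teacup, canister, jug, dish, cup's own z axis and vertical above 0.35 rad).
It fails at once if the tin spins or is dragged: its lug moves more than 25 mm, or its base more than 20 mm (distance of tin_lug from where it was at the start of the episode above 0.025 m or distance of tin from where it was at the start of the episode above 0.02 m).
It fails at once if the tin is tipped (angle between tin's own z axis and vertical above 0.17 rad).
It also fails if it takes over 72 s, if anything falls off the work surface, if the arm or the gripper's body presses on something with over 40 N, if the wrist force passes 120 N, or if a joint passes its speed limit or range.

## Working session

There is one attempt and no reset: what is moved stays moved. The work goes in short steps, Python scripts to look and compute and a tool call to move; the robot and the scene stay as the last step left them, time stands still between calls to the robot, and variables do not carry over. Pictures are saved under pics/ and viewed, about 8 in all and at most 12, crops included, and the job is handed in when it is done.

Besides the shell and the picture viewer there is one more tool, called after "Emit:" as name(argument=value, ...) on one line, values as JSON. move_arm: Moves the arm, as the interface text tells. Its arguments: {"type":"object","properties":{"motion":{"type":"string"},"grip":{"type":"number"},"squeeze":{"type":"number"}},"required":["motion"]}

```bash
ls; mkdir -p pics; cat > h.py <<'E'
import numpy as np, cv2
from cell import observe, cams, robot
def snap(n,f):
    c=cams.camera(n); p=c.pop("pixels"); cv2.imwrite(f"pics/{f}.png",p[:,:,::-1]); np.save(f"pics/{f}.npy",c,allow_pickle=True); return p,c
def load(f): return np.load(f"pics/{f}.npy",allow_pickle=True).item()
def ray(c,u,v):
    d=np.array([(u-c["cx"])/c["fx"],-(v-c["cy"])/c["fy"],-1.]); V=np.array(c["view"]); R=V[:3,:3]
    return -R.T@V[:3,3], R.T@d
def atz(c,u,v,z):
    o,d=ray(c,u,v); return o+d*(z-o[2])/d[2]
def proj(c,p):
    q=np.array(c["view"])[:3]@np.r_[p,1]; return c["cx"]+c["fx"]*q[0]/-q[2], c["cy"]-c["fy"]*q[1]/-q[2]
def tri(a,b):
    # a,b=(c,u,v)
    (o,d),(p,e)=ray(*a),ray(*b); s=np.linalg.lstsq(np.c_[d,-e],p-o,rcond=None)[0]
    x,y=o+d*s[0],p+e*s[1]; return (x+y)/2,np.linalg.norm(x-y)
E
python3 - <<'E'
from h import *
for n in("top","side","wrist"):
    p,c=snap(n,n+"0"); print(n,{k:v for k,v in c.items()})
print(observe(),robot.grip_depth)
E
```

```text
pics
top {'fx': 592.5034408975833, 'fy': 592.5034408975833, 'cx': 310.91358119595515, 'cy': 233.15633841561518, 'view': array([[-0.01348236, -0.99981903,  0.01342146, -0.0093616 ],
       [ 0.99655027, -0.0123366 ,  0.08206925, -0.57289188],
       [-0.08188882,  0.01448165,  0.99653625, -1.51467801],
       [ 0.        ,  0.        ,  0.        ,  1.        ]])}
side {'fx': 493.86710141321817, 'fy': 493.86710141321817, 'cx': 318.31715138012623, 'cy': 235.60111823893743, 'view': array([[-0.8638549 , -0.50341868,  0.01800966,  0.47720352],
       [ 0.35242724, -0.57843883,  0.73566539, -0.2912325 ],
       [-0.35993022,  0.64185524,  0.67710567, -0.83702436],
       [ 0.        ,  0.        ,  0.        ,  1.        ]])}
wrist {'fx': 391.47114521214513, 'fy': 391.47114521214513, 'cx': 319.0395700287516, 'cy': 240.5626605841345, 'view': array([[ 0.34847817, -0.93731287, -0.0027485 , -0.52397632],
       [ 0.89967573,  0.33530504, -0.27956056,  0.03630347],
       [ 0.26295729,  0.09494799,  0.96012413, -0.37772433],
       [ 0.        ,  0.        ,  0.        ,  1.        ]])}
{'clock': 0.15, 'joint_pos': array([-1.21498733e+00,  1.26253924e-01, -4.04182328e-02,  1.40541826e+00,
       -5.38456488e-06,  1.57079219e+00]), 'joint_vel': array([ 0.00068821, -0.00293394,  0.00113139,  0.00105965,  0.00021251,
       -0.00350257]), 'joint_torque': array([ 3.55482052e-04, -4.36274958e+01,  3.53150153e+01,  1.35119265e-02,
       -6.18767467e-05,  3.61368791e-06]), 'tool_pos': array([ 0.18276187, -0.4917949 ,  0.23068149]), 'tool_rot': array([-3.09075412e+00, -5.55741085e-01,  3.67903505e-04]), 'wrist_force': array([0.14215972, 0.59880799, 0.88717242]), 'moment': array([-0.00975943, -0.01382338,  0.02756961]), 'width': 0.9970705321921607} 0.0187
```

View pics/top0.png

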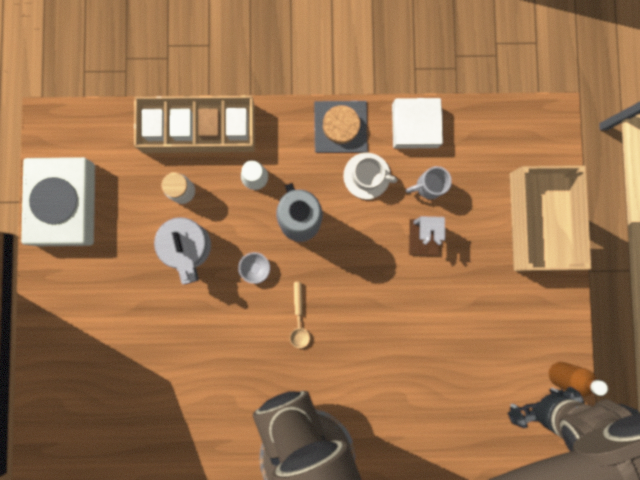

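View pics/side0.png

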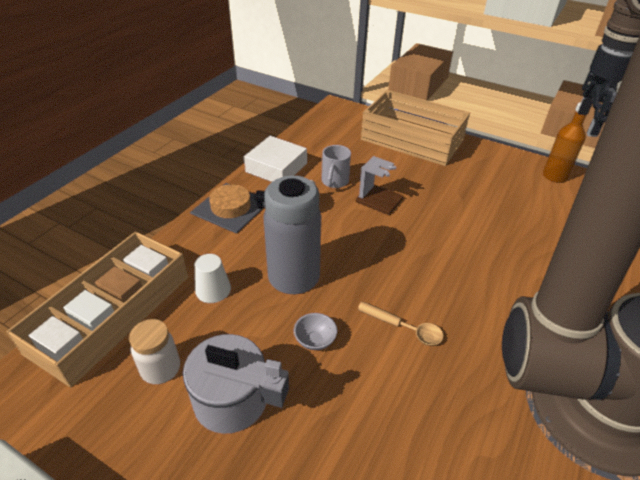

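The top view shows the tin at (181,243) with its lug and pin near (187,272), the bracket plate at (432,230) with its notch opening downward (toward the robot), and the flask at (300,215). The side view shows the knob at (222,356), pin tab at about (273,368) and bracket plate at (380,166). Next I'll enlarge these.

```bash
python3 - <<'E'
import cv2,numpy as np
t=cv2.imread("pics/top0.png");s=cv2.imread("pics/side0.png")
def c(i,x,y,w,h): return cv2.resize(i[y:y+h,x:x+w],(400,300),interpolation=cv2.INTER_CUBIC)
o=np.vstack([np.hstack([c(t,145,210,100,75),c(t,390,205,80,60)]),np.hstack([c(s,180,330,120,90),c(s,340,145,80,60)])])
cv2.imwrite("pics/crop0.png",o)
E
```

```text
(no output)
```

View pics/crop0.png

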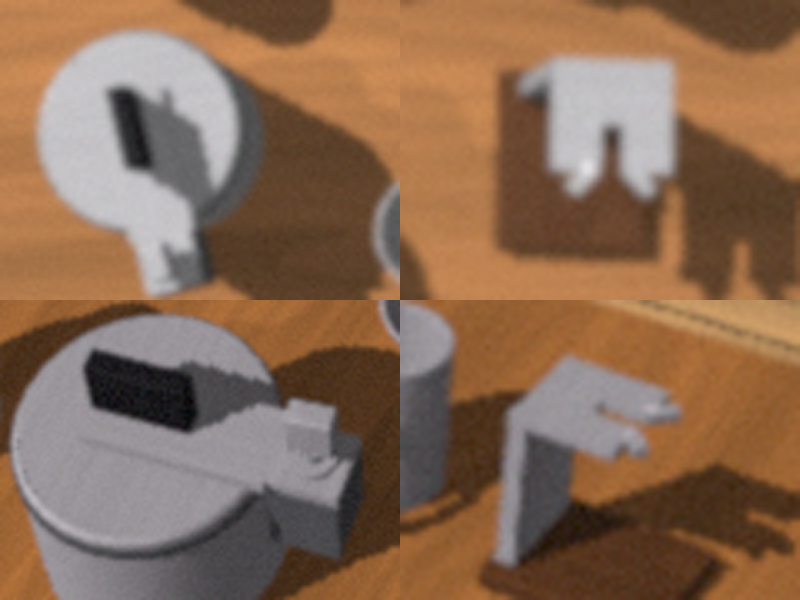

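Crops: the knob silhouette centre is at about top (177.5,242) / side (222.6,357); the tab top is at about side (273.6,363.6); the notch's closed end is at about top (432.4,232) / side (380.5,166.8).

```bash
python3 - <<'E'
from h import *
t,s,w=load("top0"),load("side0"),load("wrist0")
print("knob",tri((t,177.5,242),(s,222.6,357)))
print("seat",tri((t,432.4,232),(s,380.5,166.8)),atz(t,432.4,232,.1),atz(s,380.5,166.8,.1))
print("knob@124",atz(t,177.5,242,.124),atz(s,222.6,357,.124)); print("tabtop",atz(s,273.6,363.6,.144))
print("tabtop tri", tri((t,189,271),(s,273.6,363.6)))
a=[atz(t,145+x/4,210+y/4,.141) for x,y in((108,88),(127,170))];d=a[1]-a[0];print("knob dir",np.degrees(np.arctan2(d[1],d[0])),np.linalg.norm(d))
b=[atz(t,390+x/5,205+y/5,.1) for x,y in((550,62),(675,62),(550,170),(675,175),(580,195),(645,195))];print(np.round(b,4))
for n,u,v,z in(("flask",300,212,.238),("canister",175,184,.1),("jug",435,181,.085),("cup rim",370,172,.06),("dish",255,268,.03),("cup",252,172,.08)): print(n,atz(t,u,v,z))
V=w["view"];print("wrist cam pos",-V[:3,:3].T@V[:3,3])
E
```

```text
knob (array([0.54623543, 0.30676772, 0.12394673]), np.float64(0.0019012515603607169))
seat (array([ 0.56638683, -0.31631174,  0.0986392 ]), np.float64(0.001458610634431706)) [ 0.56559528 -0.31627338  0.1       ] [ 0.56635245 -0.31417849  0.1       ]
knob@124 [0.5470277  0.30730225 0.124     ] [0.54534034 0.30635703 0.124     ]
tabtop [0.46427627 0.2863936  0.144     ]
tabtop tri (array([0.47431139, 0.27781703, 0.12510205]), np.float64(0.005432446862878382))
knob dir -166.76670440870566 0.05052885452913419
[[ 0.5999 -0.4857  0.1   ]
 [ 0.5991 -0.5481  0.1   ]
 [ 0.5461 -0.4836  0.1   ]
 [ 0.5429 -0.5456  0.1   ]
 [ 0.5336 -0.498   0.1   ]
 [ 0.5331 -0.5303  0.1   ]]
flask [0.60293762 0.01014313 0.238     ]
canister [0.69273158 0.31924126 0.1       ]
jug [ 0.6955545  -0.33006317  0.085     ]
cup rim [ 0.72492565 -0.16961164  0.06      ]
dish [0.48414312 0.12821939 0.03      ]
cup [0.72447394 0.13035921 0.08      ]
wrist cam pos [ 0.24925833 -0.46743832  0.37137111]
```

Emit:
move_arm(motion="0.05 0.03 0 0 0 0.038; 0.1 0.06 0 0 0 0.076; 0.15 0.1 0 0 0 0.114; 0.2 0.13 0 0 0 0.152; 0.25 0.16 0 0 0 0.19", grip=1)

```text
clock: 0.57
tool_pos: [0.2584, -0.4434, 0.231]
tool_rot: [-2.787, -1.448, 0.0]
wrist_force: [0.1, 0.9, -0.7]
width: 0.999
```

Emit:
move_arm(motion="0.04 0.03 0 0 0 0.038; 0.08 0.06 0 0 0 0.076; 0.12 0.09 0 0 0 0.114; 0.16 0.12 0 0 0 0.152; 0.2 0.15 0 0 0 0.19")

```text
clock: 0.98
tool_pos: [0.3183, -0.3985, 0.231]
tool_rot: [-2.238, -2.204, -0.0]
wrist_force: [0.6, -0.2, -0.3]
width: 1.003
```

Emit:
move_arm(motion="0.04 0.03 0 0 0 0.038; 0.08 0.06 0 0 0 0.076; 0.12 0.09 0 0 0 0.114; 0.16 0.12 0 0 0 0.152; 0.2 0.15 0 0 0 0.19")

```text
clock: 1.4
tool_pos: [0.3783, -0.3535, 0.231]
tool_rot: [-1.491, -2.765, -0.0]
wrist_force: [0.5, -0.1, -0.6]
width: 1.002
```

Emit:
move_arm(motion="0.04 0.03 0 0 0 0.038; 0.08 0.06 0 0 0 0.076; 0.12 0.09 0 0 0 0.114; 0.16 0.12 0 0 0 0.152; 0.2 0.15 0 0 0 0.19")

```text
clock: 1.82
tool_pos: [0.4383, -0.3085, 0.231]
tool_rot: [-0.612, -3.081, -0.0]
wrist_force: [0.1, -0.3, -0.8]
width: 0.999
```

Emit:
move_arm(motion="0 0 0 0 0 0.038; 0 0 0 0 0 0.076; 0 0 0 0 0 0.114; 0 0 0 0 0 0.152; 0 0 0 0 0 0.19")

```text
clock: 2.23
tool_pos: [0.4378, -0.3089, 0.2309]
tool_rot: [0.321, -3.125, -0.001]
wrist_force: [-0.3, 0.3, -0.1]
width: 1.001
```

```bash
python3 - <<'E'
from h import *
p,c=snap("wrist","w1");s=observe();print(s["joint_pos"],s["tool_pos"],s["tool_rot"])
print(proj(c,[.566,-.316,.1]))
E
```

```text
[-6.14556899e-01  1.47028704e-01 -1.57873468e-02  1.40866965e+00
 -1.11707709e-05 -8.24528798e-01] [ 0.4377908  -0.30896328  0.23094607] [ 3.29162427e-01 -3.12377213e+00 -7.00338033e-04]
(np.float64(277.6786413770939), np.float64(379.513013761792))
```

View pics/w1.png

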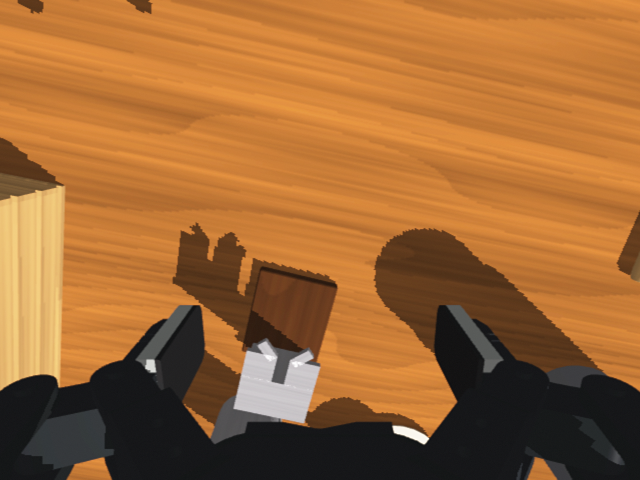

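The wrist view shows the bracket at (283,380), with the notch opening up in the image (toward the robot) and its closed end near (280,382), close to my projection of (278,380). Next I'll enlarge this crop.

```bash
python3 - <<'E'
import cv2
i=cv2.imread("pics/w1.png")[330:430,220:340]; cv2.imwrite("pics/w1c.png",cv2.resize(i,(720,600),interpolation=cv2.INTER_CUBIC))
E
```

```text
(no output)
```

View pics/w1c.png

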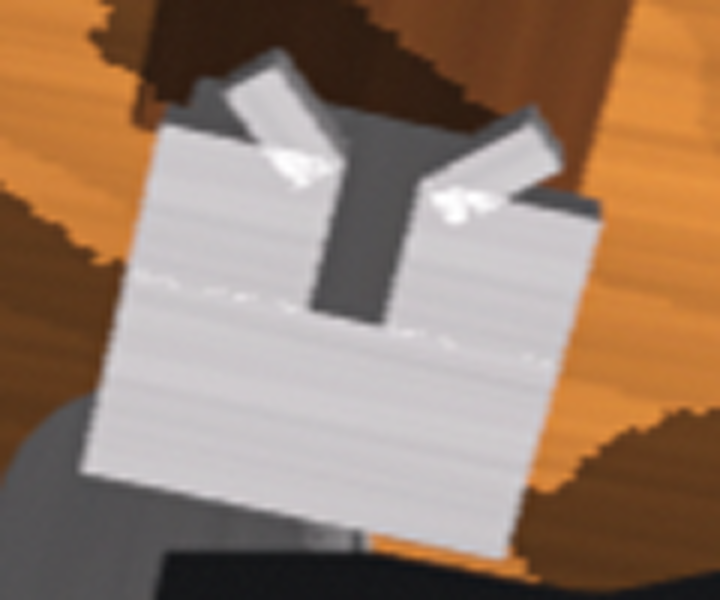

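```bash
python3 - <<'E'
from h import *
c=load("w1")
P=[atz(c,220+x/6,330+y/6,.1) for x,y in((311,310),(384,325),(345,165),(418,188),(158,125),(600,218),(82,472),(508,555),(228,92),(562,160))]
for p in P: print(np.round(p[:2],4))
m=(P[0]+P[1])/2; n=(P[2]+P[3])/2; d=m-n; print("end",m,"yaw",np.degrees(np.arctan2(d[1],d[0])), np.linalg.norm(P[1]-P[0]))
e=P[7]-P[5];f=P[6]-P[4];print([np.degrees(np.arctan2(q[1],q[0])) for q in(e,f)],np.linalg.norm(P[5]-P[4]))
E
```

```text
[ 0.5689 -0.3203]
[ 0.5693 -0.3102]
[ 0.5462 -0.3197]
[ 0.5476 -0.3096]
[ 0.5452 -0.3447]
[ 0.5472 -0.2851]
[ 0.6008 -0.3466]
[ 0.6024 -0.2867]
[ 0.5386 -0.3365]
[ 0.5396 -0.2918]
end [ 0.56909756 -0.31524982  0.1       ] yaw -1.569722024086532 0.010027466070758056
[np.float64(-1.6100335794057357), np.float64(-2.010375043660448)] 0.05958800894112523
```

Emit:
move_arm(motion="-0.03 0.12 0.02 0 0 0; -0.06 0.25 0.04 0 0 0; -0.09 0.38 0.06 0 0 0; -0.11 0.5 0.07 0 0 0; -0.13 0.63 0.08 0 0 0")

```text
clock: 2.7
tool_pos: [0.3981, -0.1189, 0.2554]
tool_rot: [-0.305, 3.126, -0.0]
wrist_force: [1.6, 0.3, -0.1]
width: 1.002
```

Emit:
move_arm(motion="0 0.13 0 0 0 0; 0 0.26 0 0 0 0; 0 0.39 0 0 0 0; 0 0.52 0 0 0 0; 0 0.64 0 0 0 0")

```text
clock: 3.12
tool_pos: [0.3982, 0.0739, 0.2554]
tool_rot: [-0.308, 3.126, 0.0]
wrist_force: [0.6, -0.3, 0.2]
width: 0.997
```

Emit:
move_arm(motion="0 0.13 0 0 0 0.005; 0 0.26 0 0 0 0.01; 0 0.39 0 0 0 0.015; 0 0.52 0 0 0 0.02; 0 0.63 0 0 0 0.02")

```text
clock: 3.53
tool_pos: [0.3982, 0.2633, 0.2551]
tool_rot: [0.408, -3.115, -0.0]
wrist_force: [1.0, 0.4, -0.5]
width: 0.998
```

```bash
python3 - <<'E'
from h import *
p,c=snap("wrist","w2");s=observe();print(s["joint_pos"],s["tool_pos"],s["tool_rot"],s["joint_vel"])
print(proj(c,[.465,.287,.144]),proj(c,[.546,.307,.141]))
E
```

```text
[ 0.58944919  0.04135779 -0.08189832  1.44669421  0.00300946  0.32634884] [0.39859058 0.26763054 0.25434576] [ 0.41201263 -3.11387799 -0.00482685] [-0.07891222 -0.035989   -0.06193696  0.02312721 -0.03679557 -0.13123635]
(np.float64(326.5931204670663), np.float64(332.1402672383622)) (np.float64(323.9588652478087), np.float64(425.42166102607473))
```

View pics/w2.png

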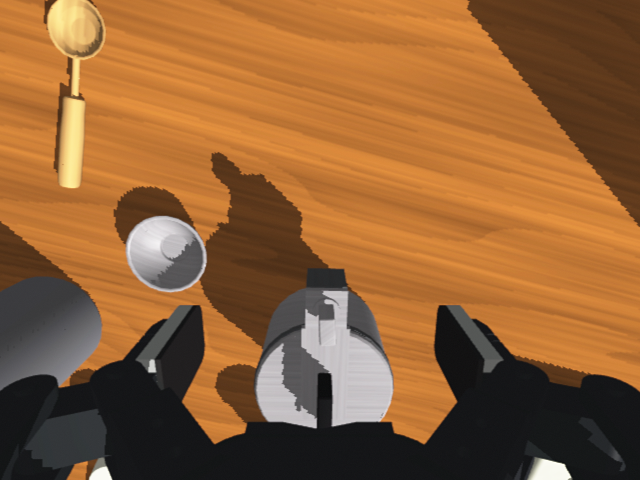

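The wrist view shows the tin lug and pin at about (326,310) with the knob's dark bar at (324,400). The jaws are already nearly square to the pin–knob line. Next I'll enlarge it.

```bash
python3 - <<'E'
from h import *
p,c=snap("wrist","w3");print(observe()["tool_pos"])
i=cv2.imread("pics/w3.png")[260:430,250:400]; cv2.imwrite("pics/w3c.png",cv2.resize(i,None,fx=3.5,fy=3.5,interpolation=cv2.INTER_CUBIC))
E
```

```text
[0.39849677 0.26482832 0.25430372]
```

View pics/w3c.png

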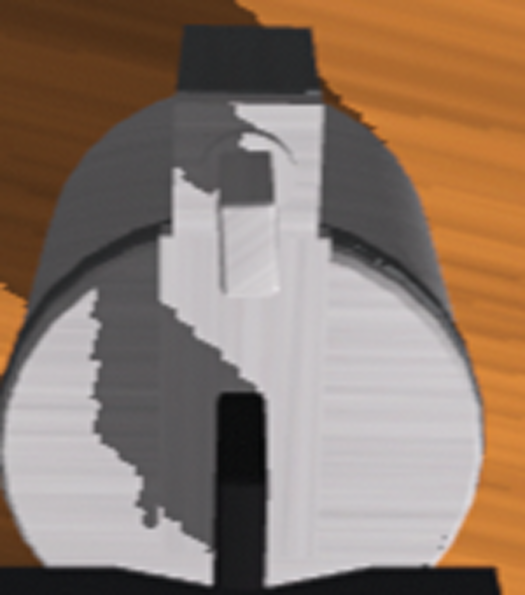

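```bash
python3 - <<'E'
from h import *
c,s=load("w3"),load("side0")
f=lambda x,y:(250+x/3.5,260+y/3.5)
T=[atz(c,*f(*q),.144) for q in((222,205),(273,205),(279,292),(226,297))]
print(np.round(T,4)); m=sum(T)/4; print("tab",m)
a=(T[2]+T[3]-T[0]-T[1]);print("tab yaw",np.degrees(np.arctan2(a[1],a[0])))
print("tri",tri((c,*f(250,250)),(s,273.6,363.6)))
k=[atz(c,*f(*q),.141) for q in((217,483),(266,483),(214,583),(266,583))];print(np.round(k,4))
e=(k[0]+k[1])/2;print("knob end",e)
d=e-m;print("pin->knob yaw",np.degrees(np.arctan2(d[1],d[0])),np.linalg.norm(d[:2]))
print("knob",m+d/np.linalg.norm(d[:2])*.083)
from scipy.spatial.transform import Rotation as R
o=observe();r=R.from_rotvec(o["tool_rot"]).as_matrix();print("tool x yaw",np.degrees(np.arctan2(-r[1,0],-r[0,0])),r[:,2],o["tool_pos"])
E
```

```text
[[0.4568 0.2798 0.144 ]
 [0.4541 0.2897 0.144 ]
 [0.4729 0.2962 0.144 ]
 [0.4769 0.2859 0.144 ]]
tab [0.46518795 0.28791819 0.144     ]
tab yaw 18.04002462626113
tri (array([0.46356051, 0.2875479 , 0.14644303]), np.float64(0.0004905659778492802))
[[0.5234 0.2963 0.141 ]
 [0.5207 0.3066 0.141 ]
 [0.5491 0.3024 0.141 ]
 [0.5461 0.3136 0.141 ]]
knob end [0.5220309  0.30144747 0.141     ]
pin->knob yaw 13.387959095842527 0.05843083865672521
knob [0.54593239 0.3071363  0.13973855]
tool x yaw 15.140299288941012 [-1.12169024e-03  4.18641234e-04 -9.99999283e-01] [0.39849677 0.26482832 0.25430372]
```

Emit:
move_arm(motion="0.11 0.04 -0.05 0 0 0.008; 0.222 0.077 -0.1 0 0 0.008; 0.222 0.077 -0.2 0 0 0.008; 0.222 0.077 -0.28 0 0 0.008; 0.222 0.077 -0.28 0 0 0.008", grip=0.2)

```text
clock: 4.05
tool_pos: [0.4636, 0.2819, 0.1657]
tool_rot: [0.443, -3.102, 0.006]
wrist_force: [-0.5, -1.3, -0.6]
width: 0.6
```

```bash
python3 - <<'E'
from h import *
p,c=snap("wrist","w4");s=observe();print(s["tool_pos"],s["tool_rot"],s["width"],s["wrist_force"]);print(proj(c,[.465,.288,.144]),proj(c,s["tool_pos"]-[0,0,0]))
i=p[280:480,220:420,::-1]; cv2.imwrite("pics/w4c.png",cv2.resize(i,None,fx=2.5,fy=2.5,interpolation=cv2.INTER_CUBIC))
E
```

```text
[0.4640442  0.28237951 0.16871776] [ 0.44436763 -3.10435612  0.00404925] 0.5998455740313018 [-0.35579963 -0.00536849  0.02925684]
(np.float64(330.9728726982515), np.float64(298.0554749041054)) (np.float64(319.6113167117545), np.float64(318.23738197283376))
```

View pics/w4c.png

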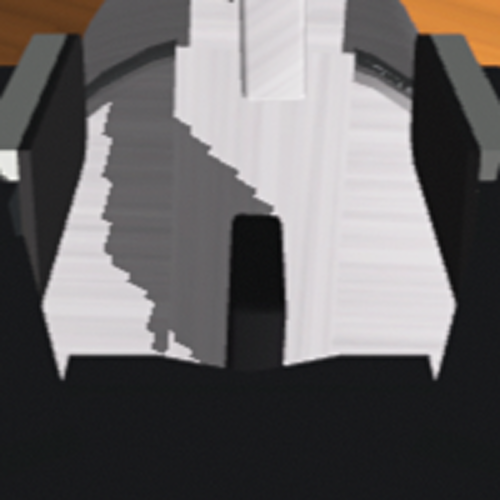

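The tab's near edge is at crop (275,97), px about (330,298), which agrees with my projection. The jaws are centred at x=320, so I need about 5.6 mm in +y.

Emit:
move_arm(motion="0.004 0.019 -0.06 0 0 0; 0.004 0.019 -0.12 0 0 0; 0.004 0.019 -0.18 0 0 0; 0.004 0.019 -0.18 0 0 0; 0.004 0.019 -0.18 0 0 0")

```text
clock: 4.52
tool_pos: [0.4667, 0.2894, 0.1187]
tool_rot: [-0.447, 3.109, 0.0]
wrist_force: [-0.4, -0.9, 0.8]
width: 0.602
```

Emit:
move_arm(motion="0 0 0 0 0 0; 0 0 0 0 0 0; 0 0 0 0 0 0; 0 0 0 0 0 0; 0 0 0 0 0 0", grip=-1, squeeze=50)

```text
clock: 4.93
tool_pos: [0.4674, 0.2899, 0.1188]
tool_rot: [-0.448, 3.107, 0.001]
wrist_force: [-0.8, -1.9, 6.7]
width: 0.13
```

```bash
python3 - <<'E'
from h import *
s=observe();print(s["tool_pos"],s["tool_rot"],s["width"],s["wrist_force"],s["moment"])
E
```

```text
[0.46736869 0.28988804 0.11884201] [-4.48175754e-01  3.10712108e+00  7.31978816e-04] 0.12971993511379357 [-0.80524749 -1.91166961  6.7327721 ] [-0.3546122   0.13260868 -0.03817807]
```

Emit:
move_arm(motion="0 0 0.04 0 0 0; 0 0 0.08 0 0 0; 0 0 0.12 0 0 0; 0 0 0.16 0 0 0; 0 0 0.2 0 0 0")

```text
clock: 5.35
tool_pos: [0.4666, 0.2897, 0.178]
tool_rot: [0.449, -3.109, -0.0]
wrist_force: [-1.2, -0.9, -0.5]
width: 0.13
```

Emit:
move_arm(motion="0 0 0.05 0 0 0; 0 0 0.1 0 0 0; 0 0 0.15 0 0 0; 0 0 0.15 0 0 0; 0 0 0.15 0 0 0")

```text
clock: 5.77
tool_pos: [0.4671, 0.29, 0.2228]
tool_rot: [-0.449, 3.108, 0.001]
wrist_force: [-0.5, -0.1, -1.4]
width: 0.131
```

```bash
python3 - <<'E'
from h import *
p,c=snap("side","s5");q,d=snap("wrist","w5");s=observe();print(s["tool_pos"],s["tool_rot"],s["width"],s["wrist_force"],s["moment"],proj(c,s["tool_pos"]))
a=cv2.resize(p[200:425,150:350,::-1],(400,450)); b=cv2.resize(q[280:480,220:400,::-1],(400,450)); cv2.imwrite("pics/c5.png",np.hstack([a,b]))
E
```

```text
[0.4663715  0.28953628 0.22130081] [ 4.48593295e-01 -3.10826781e+00  6.86096812e-04] 0.1297796203400598 [ 0.29145972  0.97553364 -0.61587809] [ 0.00555943 -0.07269674 -0.04317251] (np.float64(268.5421850878156), np.float64(332.681527483614))
```

View pics/c5.png

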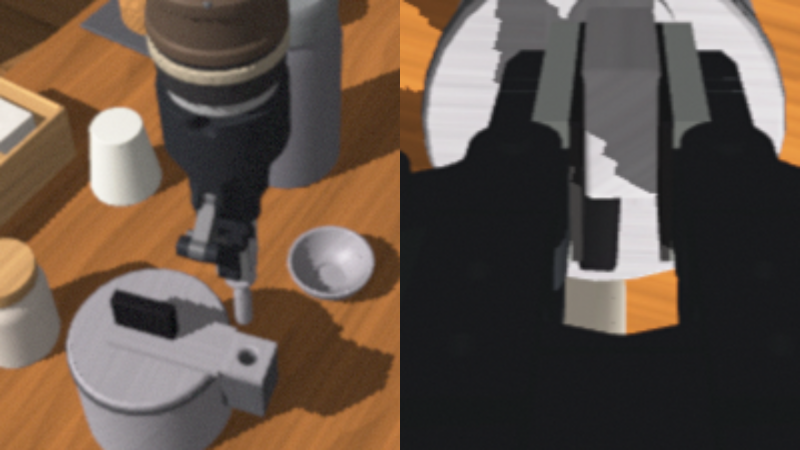

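The pin is clear of the bore: tip at side px (271,360), bore empty and dark at left crop (248,355), tin not moved. Next I'll carry it round the robot side of the flask.

Emit:
move_arm(motion="-0.05 -0.12 0 0 0 0; -0.1 -0.24 0 0 0 0; -0.15 -0.36 0 0 0 0; -0.19 -0.48 0 0 0 0; -0.22 -0.6 0 0 0 0")

```text
clock: 6.28
tool_pos: [0.3987, 0.1083, 0.221]
tool_rot: [0.45, -3.107, 0.0]
wrist_force: [0.5, -1.4, -0.1]
width: 0.129
```

Emit:
move_arm(motion="0 -0.13 0 0 0 0; 0 -0.26 0 0 0 0; 0 -0.39 0 0 0 0; 0 -0.52 0 0 0 0; 0 -0.65 0 0 0 0")

```text
clock: 6.7
tool_pos: [0.3996, -0.087, 0.2213]
tool_rot: [0.449, -3.108, -0.001]
wrist_force: [1.0, -0.5, 0.1]
width: 0.13
```

Emit:
move_arm(motion="0.034 -0.12 0 0 0 0; 0.068 -0.24 0 0 0 0; 0.1 -0.36 0 0 0 0; 0.135 -0.48 0 0 0 0; 0.17 -0.6 0 0 0 0")

```text
clock: 7.12
tool_pos: [0.4512, -0.2671, 0.221]
tool_rot: [0.448, -3.108, -0.002]
wrist_force: [0.7, 0.4, -0.2]
width: 0.133
```

Emit:
move_arm(motion="0.06 -0.05 -0.08 0 0 0; 0.12 -0.1 -0.16 0 0 0; 0.178 -0.16 -0.24 0 0 0; 0.178 -0.16 -0.27 0 0 0; 0.178 -0.16 -0.27 0 0 0")

```text
clock: 7.53
tool_pos: [0.5033, -0.3126, 0.1363]
tool_rot: [0.447, -3.103, -0.008]
wrist_force: [-0.2, 0.2, -0.3]
width: 0.128
```

```bash
python3 - <<'E'
from h import *
p,c=snap("side","s6");q,d=snap("wrist","w6");s=observe();print(s["tool_pos"],s["tool_rot"],s["width"],s["wrist_force"],s["joint_pos"])
print(proj(c,s["tool_pos"]),proj(d,s["tool_pos"]),proj(d,[.5655,-.3152,.1]),proj(c,[.5655,-.3152,.1]))
a=cv2.resize(p[130:220,320:440,::-1],(800,600),interpolation=cv2.INTER_CUBIC)[:300]; a=cv2.resize(p[120:220,310:450,::-1],(400,286),interpolation=cv2.INTER_CUBIC)
b=cv2.resize(q[280:480,220:420,::-1],(400,400),interpolation=cv2.INTER_CUBIC); a=np.vstack([a,np.zeros((114,400,3),np.uint8)]); cv2.imwrite("pics/c6.png",np.hstack([a,b]))
E
```

```text
[ 0.50413045 -0.31255517  0.14066083] [ 4.48572312e-01 -3.10756806e+00 -2.64080729e-03] 0.13163305998869765 [ 0.73210118  0.07193397 -0.025518  ] [-5.55047940e-01  2.69660231e-01 -6.13942849e-02  1.24221354e+00
  1.21232810e-04 -8.41764347e-01]
(np.float64(406.9031987457141), np.float64(160.58381584832443)) (np.float64(318.24594532389995), np.float64(316.820563513806)) (np.float64(280.64087401136413), np.float64(380.90638885409317)) (np.float64(381.0071267888661), np.float64(166.69835943082091))
```

View pics/c6.png

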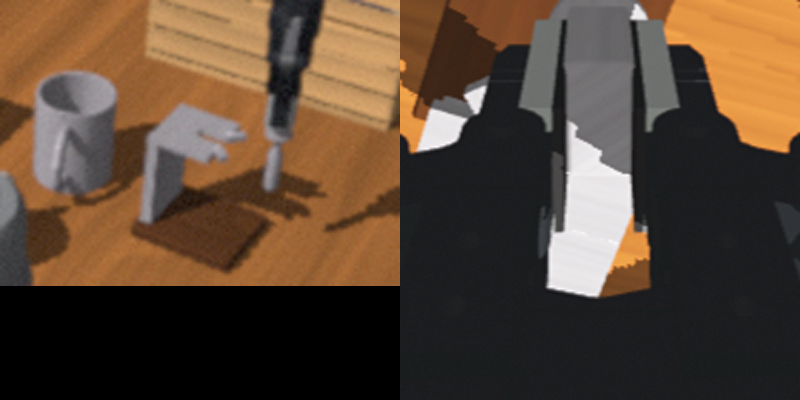

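Side crop: the pin hangs upright with collar at (278,130) and tip at (270,190) in front of the notch mouth, about px (407,165) and (404.5,186.5). Next I'll check this against prediction.

```bash
python3 - <<'E'
from h import *
c,d,t=load("s6"),load("w6"),None
for x,y in((.504,-.3126),(.5025,-.3135)):
  for dz in(.0088,.0118,.015): print(x,dz,np.round(proj(c,[x,y,.1407-dz]),1),"tip",np.round(proj(c,[x,y,.1407-dz-.054]),1))
# tab-top centre seen in wrist: image crop tab top edges
p=cv2.imread("pics/s6.png")
i=cv2.resize(p[150:200,390:430],None,fx=12,fy=12,interpolation=cv2.INTER_CUBIC)
q,t=snap("top","t6");print("top pin",proj(t,[.504,-.3126,.13]));j=cv2.resize(q[195:255,400:470,::-1],(700,600),interpolation=cv2.INTER_CUBIC)[:, :]
w=cv2.imread("pics/w6.png")[280:330,270:350]
cv2.imwrite("pics/c7.png",np.hstack([cv2.resize(i,(400,500)),cv2.resize(w,(400,500),interpolation=cv2.INTER_CUBIC)]))
E
```

```text
0.504 0.0088 [406.4 163.8] tip [403.3 182.9]
0.504 0.0118 [406.2 164.9] tip [403.1 183.9]
0.504 0.015 [406.1 166.1] tip [402.9 185. ]
0.5025 0.0088 [407.2 163.8] tip [404.  182.9]
0.5025 0.0118 [407.  164.9] tip [403.8 183.9]
0.5025 0.015 [406.8 166.1] tip [403.6 185. ]
top pin (np.float64(434.36077055059894), np.float64(256.3877631866163))
```

View pics/c7.png

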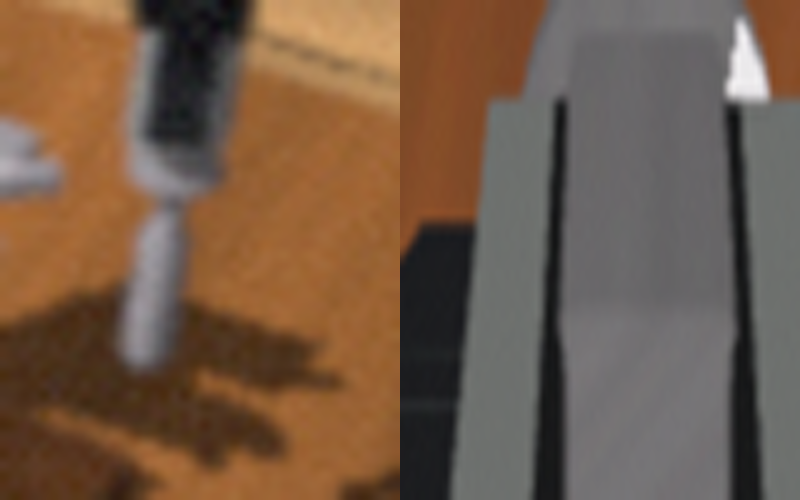

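The pin is upright and about 13 mm below TCP (origin), in line with the notch within about 1 mm. I'll lower it to neck height and slide it in.

Emit:
move_arm(motion="0 0 -0.04 0 0 0; 0 0 -0.078 0 0 0; 0.04 -0.002 -0.078 0 0 0; 0.08 -0.004 -0.078 0 0 0; 0.1 -0.005 -0.078 0 0 0")

```text
clock: 8.1
tool_pos: [0.5359, -0.3144, 0.1186]
tool_rot: [-0.45, 3.108, -0.001]
wrist_force: [0.8, -0.3, -0.9]
width: 0.13
```

Emit:
move_arm(motion="0.02 0 0 0 0 0; 0.04 -0.001 0 0 0 0; 0.06 -0.002 0 0 0 0; 0.08 -0.002 0 0 0 0; 0.08 -0.002 0 0 0 0")

```text
clock: 8.52
tool_pos: [0.5601, -0.3154, 0.1178]
tool_rot: [-0.449, 3.109, -0.0]
wrist_force: [-0.0, -0.8, -1.2]
width: 0.128
```

```bash
python3 - <<'E'
from h import *
s=observe();print(s["tool_pos"],s["tool_rot"],s["width"],s["wrist_force"],s["moment"])
E
```

```text
[ 0.56007769 -0.31537412  0.11784633] [-4.49416919e-01  3.10879108e+00 -1.94406832e-04] 0.12776975167288793 [-0.01803436 -0.75661245 -1.16303201] [-0.00407246 -0.03012793 -0.02807398]
```

Emit:
move_arm(motion="0.007 0 0 0 0 0; 0.014 0 0 0 0 0; 0.02 0 0 0 0 0; 0.02 0 0 0 0 0")

```text
clock: 8.85
tool_pos: [0.5653, -0.3154, 0.1179]
tool_rot: [-0.449, 3.109, -0.0]
wrist_force: [-0.1, 0.8, 0.1]
width: 0.128
```

Emit:
move_arm(motion="0.004 0 0 0 0 0; 0.008 0 0 0 0 0; 0.008 0 0 0 0 0")

```text
clock: 9.1
tool_pos: [0.5676, -0.3154, 0.1179]
tool_rot: [-0.449, 3.109, -0.0]
wrist_force: [0.6, 0.2, -1.0]
width: 0.127
```

Emit:
move_arm(motion="0.004 0 0 0 0 0; 0.007 0 0 0 0 0; 0.007 0 0 0 0 0")

```text
clock: 9.35
tool_pos: [0.569, -0.3154, 0.1178]
tool_rot: [0.448, -3.108, -0.0]
wrist_force: [-2.9, 0.5, 0.2]
width: 0.127
```

Contact with the notch end (fx −2.9 N). I'll lower the collar onto the plate.

Emit:
move_arm(motion="-0.002 0 -0.004 0 0 0; -0.002 0 -0.008 0 0 0; -0.002 0 -0.012 0 0 0; -0.002 0 -0.012 0 0 0")

```text
clock: 9.68
tool_pos: [0.5689, -0.3154, 0.1139]
tool_rot: [0.449, -3.109, -0.0]
wrist_force: [-0.5, -1.5, -1.2]
width: 0.133
```

Emit:
move_arm(motion="0 0 -0.003 0 0 0; 0 0 -0.003 0 0 0; 0 0 -0.003 0 0 0")

```text
clock: 9.93
tool_pos: [0.5689, -0.3154, 0.1132]
tool_rot: [0.449, -3.109, -0.0]
wrist_force: [-1.8, -1.2, -1.4]
width: 0.13
```

Emit:
move_arm(motion="0 0 -0.002 0 0 0; 0 0 -0.004 0 0 0; 0 0 -0.004 0 0 0")

```text
clock: 10.18
tool_pos: [0.5689, -0.3154, 0.1121]
tool_rot: [0.449, -3.109, -0.0]
wrist_force: [-1.8, -0.2, 0.1]
width: 0.13
```

Emit:
move_arm(motion="0 0 0 0 0 0; 0 0 0 0 0 0; 0 0 0 0 0 0; 0 0 0 0 0 0; 0 0 0 0 0 0", grip=0)

```text
clock: 10.6
tool_pos: [0.5691, -0.3154, 0.1123]
tool_rot: [-0.449, 3.109, -0.0]
wrist_force: [-0.1, -0.7, 0.2]
width: 0.499
```

Emit:
move_arm(motion="0 0 0.05 0 0 0; 0 0 0.15 0 0 0; 0 0 0.28 0 0 0; 0 0 0.4 0 0 0; 0 0 0.4 0 0 0")

```text
clock: 11.02
tool_pos: [0.5709, -0.3165, 0.2407]
tool_rot: [-0.448, 3.1, -0.011]
wrist_force: [-0.7, -0.5, 1.3]
width: 0.498
```

```bash
python3 - <<'E'
from h import *
q,d=snap("wrist","w8");p,c=snap("side","s8");s=observe();print(s["tool_pos"],s["width"],s["wrist_force"],s["clock"])
a=cv2.resize(p[130:200,340:424,::-1],(360,300),interpolation=cv2.INTER_CUBIC);b=cv2.resize(q[260:440,240:400,::-1],(400,450),interpolation=cv2.INTER_CUBIC)
a=np.vstack([a,np.zeros((150,360,3),np.uint8)]);cv2.imwrite("pics/c8.png",np.hstack([a,b]))
for h in(0,.003,.037): print(h,proj(d,[.5655,-.3152,.1+h]),proj(c,[.5655,-.3152,.1+h]))
print(proj(c,[.5655,-.3152,.046]))
E
```

```text
[ 0.56992533 -0.31591008  0.23451316] 0.4981365261819604 [ 0.30741756  0.25447575 -0.13205588] 11.1167
0 (np.float64(323.9976186927737), np.float64(218.86517248932353)) (np.float64(381.0071267888661), np.float64(166.69835943082091))
0.003 (np.float64(324.0193847279539), np.float64(219.82104060263816)) (np.float64(381.13842134917843), np.float64(165.64995040659056))
0.037 (np.float64(324.3006626828179), np.float64(232.17352583053338)) (np.float64(382.6588395433002), np.float64(153.50915682359613))
(np.float64(378.71909859866844), np.float64(184.9686472218114))
```

View pics/c8.png

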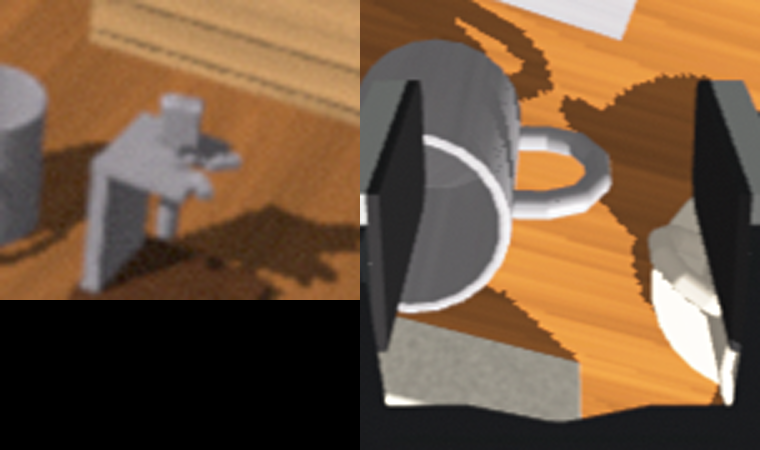

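The pin hangs in the notch: tab top at side px (382.5,152.9) against a predicted (382.7,153.5) for fully home, upright, with the collar on the plate. The gripper is clear. Next is the knob, again round the robot side of the flask.

Emit:
move_arm(motion="-0.11 0.05 0.02 0 0 0; -0.22 0.13 0.04 0 0 0; -0.32 0.21 0.06 0 0 0; -0.42 0.3 0.06 0 0 0; -0.52 0.39 0.06 0 0 0")

```text
clock: 11.53
tool_pos: [0.411, -0.1973, 0.2486]
tool_rot: [0.447, -3.108, -0.002]
wrist_force: [-0.5, 0.8, 0.1]
width: 0.501
```

Emit:
move_arm(motion="-0.02 0.13 0 0 0 0; -0.04 0.26 0 0 0 0; -0.05 0.39 0 0 0 0; -0.05 0.52 0 0 0 0; -0.05 0.65 0 0 0 0")

```text
clock: 11.95
tool_pos: [0.3966, -0.0019, 0.2491]
tool_rot: [0.447, -3.108, -0.0]
wrist_force: [1.2, -0.2, -0.1]
width: 0.501
```

Emit:
move_arm(motion="0 0.13 0 0 0 0; 0 0.26 0 0 0 0; 0.02 0.39 0 0 0 0; 0.06 0.51 0 0 0 -0.01; 0.12 0.61 0 0 0 -0.017")

```text
clock: 12.37
tool_pos: [0.4325, 0.182, 0.2492]
tool_rot: [0.367, -3.119, 0.0]
wrist_force: [0.9, -1.1, -0.2]
width: 0.498
```

```bash
python3 - <<'E'
from h import *
s=observe();print(s["tool_pos"],s["tool_rot"],s["width"],(np.array([.546,.307,.16])-s["tool_pos"])/.3, np.degrees(2*np.arctan2(-s["tool_rot"][0],s["tool_rot"][1])))
E
```

```text
[0.43253268 0.18197325 0.24917168] [ 3.66679314e-01 -3.11856121e+00  8.02328094e-05] 0.49849725104820586 [ 0.37822438  0.41675583 -0.29723892] -346.5879462653261
```

Emit:
move_arm(motion="0.09 0.1 0 0 0 0; 0.18 0.2 0 0 0 0; 0.27 0.3 0 0 0 0; 0.34 0.38 -0.03 0 0 0; 0.378 0.418 -0.08 0 0 0")

```text
clock: 12.78
tool_pos: [0.5493, 0.3081, 0.2243]
tool_rot: [0.368, -3.12, -0.001]
wrist_force: [0.1, -0.7, -0.6]
width: 0.5
```

Emit:
move_arm(motion="0 0 -0.08 0 0 0; 0 0 -0.16 0 0 0; 0 0 -0.22 0 0 0; 0 0 -0.22 0 0 0; 0 0 -0.22 0 0 0")

```text
clock: 13.2
tool_pos: [0.5462, 0.3044, 0.1582]
tool_rot: [0.365, -3.116, 0.003]
wrist_force: [-0.8, 0.3, 0.9]
width: 0.504
```

```bash
python3 - <<'E'
from h import *
q,d=snap("wrist","w9");s=observe();print(s["tool_pos"],s["tool_rot"],s["width"],s["wrist_force"])
# knob in image: predicted corners of top face at z .141
a=np.radians(13.4);R=np.array([[np.cos(a),-np.sin(a)],[np.sin(a),np.cos(a)]])
for x,y in((-.025,-.006),(-.025,.006)): print(np.round(proj(d,np.r_[np.array([.546,.307])+R@[x,y],.141]),1))
g=q.sum(2)//3
for v in (270,280,290,300,310): print(v,g[v,260:380:4])
E
```

```text
[0.5469945  0.30477776 0.15990653] [ 3.65364718e-01 -3.11896933e+00  8.42019630e-04] 0.5017497237264014 [ 0.32022825 -0.09011947  0.82847966]
[310.8 241.8]
[339.4 241.8]
270 [208 207 206 114  97  98  97  97  94  95  96  96  95  30  18  17  17  16
  18  15 209 208 205 212 213 209 210 210 211 211]
280 [209 210 209 209 210 104  98  97  95  94  96  97  95  29  28  31  29  17
  16  14 209 208 205 213 213 210 213 213 215 216]
290 [208 206 206 204 204  95  94 207  93  92  95  95  95  29  29  30  31  33
  36  32 208 207 208 213 212 210 213 213 214 218]
300 [ 30  90 207 207 208  99  95 206 201 201  91  96  95  41  28  31  31  34
  38  32 209 206 209 212 212 212 215 216 217  18]
310 [ 34  50 205 205 206 206 206 206 201 201 204 203 204  83  27  30  33  35
  38  31 208 206 210 214 211 212 210 211 213  19]
```

The knob edges sit at columns about 311–339, as predicted. I'll trim y by +2 mm, then go down and pinch.

Emit:
move_arm(motion="-0.003 0.007 -0.05 0 0 0; -0.003 0.007 -0.1 0 0 0; -0.003 0.007 -0.15 0 0 0; -0.003 0.007 -0.15 0 0 0; -0.003 0.007 -0.15 0 0 0")

```text
clock: 13.67
tool_pos: [0.5466, 0.3071, 0.1161]
tool_rot: [-0.365, 3.12, 0.0]
wrist_force: [0.6, -0.1, 0.4]
width: 0.504
```

Emit:
move_arm(motion="0 0 0 0 0 0; 0 0 0 0 0 0; 0 0 0 0 0 0; 0 0 0 0 0 0; 0 0 0 0 0 0", grip=-1, squeeze=80)

```text
clock: 14.08
tool_pos: [0.5473, 0.3073, 0.1171]
tool_rot: [-0.365, 3.118, 0.001]
wrist_force: [-0.4, -2.2, 6.0]
width: 0.121
```

Emit:
move_arm(motion="0 0 -0.01 0 0 0; 0 0 -0.01 0 0 0; 0 0 -0.01 0 0 0")

```text
clock: 14.33
tool_pos: [0.5474, 0.3074, 0.1169]
tool_rot: [-0.365, 3.115, 0.003]
wrist_force: [-5.2, -3.3, 20.4]
width: 0.124
```

Emit:
move_arm(motion="0 0 0 0 0 0.02; 0 0 0 0 0 0.04; 0 0 0 0 0 0.06; 0 0 0 0 0 0.08; 0 0 0 0 0 0.1")

```text
clock: 14.75
tool_pos: [0.5474, 0.3074, 0.1169]
tool_rot: [-0.851, 3.019, 0.002]
wrist_force: [-5.7, -4.7, 20.4]
width: 0.116
```

```bash
python3 - <<'E'
from h import *
q,d=snap("side","s10");s=observe();print(s["tool_pos"],s["wrist_force"],s["moment"],np.degrees(2*np.arctan2(s["tool_rot"][0],-s["tool_rot"][1]))%360)
# lug region compare with initial side image (lug side/front faces, below the shutter)
a=cv2.imread("pics/s5.png").astype(int);b=q[:,:,::-1].astype(int)
i=abs(a-b).sum(2)[375:420,180:300]; print((i>60).sum(), [(r+375,(i[r]>60).sum()) for r in range(0,45,5)])
# shift by phase correlation around lug and tin lower body
for n,(y0,y1,x0,x1) in dict(lug=(355,412,262,296),body=(385,430,188,262)).items():
  f=lambda k:np.float32(cv2.cvtColor(np.uint8(k),cv2.COLOR_BGR2GRAY)[y0:y1,x0:x1]); print(n,cv2.phaseCorrelate(f(a),f(b)))
E
```

```text
[0.54735664 0.30741986 0.11693308] [-5.65558401 -5.37136839 21.52903833] [-0.81207653  1.34609835 -0.04261696] 31.68672354578092
514 [(375, np.int64(33)), (380, np.int64(37)), (385, np.int64(31)), (390, np.int64(8)), (395, np.int64(0)), (400, np.int64(0)), (405, np.int64(0)), (410, np.int64(0)), (415, np.int64(0))]
lug ((0.2755029360306267, -0.3399646915702945), 0.3614074544774161)
body ((0.587614522424694, 0.39637720667978016), 0.9523801557752821)
```

The tin has not moved (lug pixels unchanged). I'll continue turning.

Emit:
move_arm(motion="0 0 0 0 0 0.02; 0 0 0 0 0 0.04; 0 0 0 0 0 0.06; 0 0 0 0 0 0.08; 0 0 0 0 0 0.1")

```text
clock: 15.22
tool_pos: [0.5473, 0.3075, 0.1169]
tool_rot: [-1.313, 2.848, 0.001]
wrist_force: [-6.1, -5.0, 22.3]
width: 0.12
```

```bash
python3 - <<'E'
from h import *
q,d=snap("side","s11");s=observe();print(s["tool_pos"],s["wrist_force"],s["moment"],s["joint_pos"][5],np.degrees(2*np.arctan2(s["tool_rot"][0],-s["tool_rot"][1]))%360)
a=cv2.imread("pics/s5.png").astype(int);b=q[:,:,::-1].astype(int)
i=abs(a-b).sum(2)[:,262:300]; print([(r,(i[r]>60).sum()) for r in range(355,420,5)])
# is shutter end hole (bore) vs swung: shutter corners projection at 36 deg and grey there
for th in(0,.31,.63):
  u=np.radians(193.4)+th; print(th,np.round(proj(d,[.546+.09*np.cos(u),.307+.09*np.sin(u),.107])), )
E
```

```text
[0.54731406 0.30748099 0.11694533] [-5.43247826 -3.95170703 20.07842525] [-0.81629609  1.3789409  -0.02291422] -0.3554142157952255 49.6889061447161
[(355, np.int64(26)), (360, np.int64(9)), (365, np.int64(8)), (370, np.int64(25)), (375, np.int64(20)), (380, np.int64(16)), (385, np.int64(21)), (390, np.int64(9)), (395, np.int64(0)), (400, np.int64(0)), (405, np.int64(0)), (410, np.int64(0)), (415, np.int64(0))]
0 [278. 379.]
0.31 [282. 363.]
0.63 [279. 348.]
```

Emit:
move_arm(motion="0 0 0 0 0 0.02; 0 0 0 0 0 0.04; 0 0 0 0 0 0.06; 0 0 0 0 0 0.08; 0 0 0 0 0 0.1")

```text
clock: 15.68
tool_pos: [0.5472, 0.3075, 0.1169]
tool_rot: [-1.743, 2.608, -0.0]
wrist_force: [-6.5, -3.7, 22.5]
width: 0.124
```

Emit:
move_arm(motion="0 0 0 0 0 0.02; 0 0 0 0 0 0.04; 0 0 0 0 0 0.06; 0 0 0 0 0 0.075; 0 0 0 0 0 0.08")

```text
clock: 16.1
tool_pos: [0.5472, 0.3075, 0.1169]
tool_rot: [-2.055, 2.37, -0.001]
wrist_force: [-6.4, -3.9, 21.8]
width: 0.123
```

```bash
python3 - <<'E'
from h import *
q,d=snap("side","s12");s=observe();print(s["tool_pos"],s["wrist_force"],s["moment"],np.degrees(2*np.arctan2(s["tool_rot"][0],-s["tool_rot"][1]))%360)
a=cv2.imread("pics/s5.png").astype(int);b=q[:,:,::-1].astype(int)
i=abs(a-b).sum(2)[:,262:300]; print([(r,(i[r]>60).sum()) for r in range(355,420,5)])
E
```

```text
[0.54718557 0.3075083  0.11690198] [-5.19427754 -3.2888119  21.57139527] [-0.75935235  1.45591131 -0.19131795] 81.83769768988839
[(355, np.int64(9)), (360, np.int64(7)), (365, np.int64(8)), (370, np.int64(25)), (375, np.int64(20)), (380, np.int64(16)), (385, np.int64(21)), (390, np.int64(9)), (395, np.int64(0)), (400, np.int64(0)), (405, np.int64(0)), (410, np.int64(0)), (415, np.int64(0))]
```

Turned 68° and the z moment has stepped up, so it is at the stop; lug unmoved. I'll unload, release and withdraw.

Emit:
move_arm(motion="0 0 0 0 0 0; 0 0 0.005 0 0 0; 0 0 0.01 0 0 0; 0 0 0.01 0 0 0")

```text
clock: 16.48
tool_pos: [0.5471, 0.3075, 0.117]
tool_rot: [-2.054, 2.373, -0.001]
wrist_force: [-0.9, -1.0, 9.2]
width: 0.124
```

Emit:
move_arm(motion="0 0 0 0 0 0; 0 0 0 0 0 0; 0 0 0 0 0 0; 0 0 0 0 0 0; 0 0 0 0 0 0", grip=0)

```text
clock: 16.9
tool_pos: [0.5463, 0.307, 0.1147]
tool_rot: [2.056, -2.375, -0.0]
wrist_force: [-0.4, 0.3, 0.0]
width: 0.502
```

Emit:
move_arm(motion="0 0 0.08 0 0 0; 0 0 0.18 0 0 0; 0 0 0.28 0 0 0; 0 0 0.38 0 0 0; 0 0 0.45 0 0 0")

```text
clock: 17.32
tool_pos: [0.5467, 0.3072, 0.253]
tool_rot: [-2.055, 2.374, -0.001]
wrist_force: [-0.2, -0.2, 0.3]
width: 0.495
```

Emit:
move_arm(motion="-0.11 -0.06 0 0 0 0; -0.22 -0.12 0 0 0 0; -0.33 -0.18 0 0 0 0; -0.44 -0.24 0 0 0 0; -0.55 -0.3 0 0 0 0")

```text
clock: 17.73
tool_pos: [0.3799, 0.2162, 0.2498]
tool_rot: [2.056, -2.375, -0.0]
wrist_force: [0.1, 0.5, 0.7]
width: 0.503
```

Emit:
move_arm(motion="0 0 0 0 0 0; 0 0 0 0 0 0; 0 0 0 0 0 0; 0 0 0 0 0 0")

```text
clock: 18.07
tool_pos: [0.3824, 0.2176, 0.2502]
tool_rot: [-2.056, 2.375, -0.0]
wrist_force: [0.8, -0.3, 0.1]
width: 0.499
```

```bash
python3 - <<'E'
from h import *
t,c=snap("top","t13");q,d=snap("side","s13");s=observe();print(s["tool_pos"],s["wrist_force"],s["joint_vel"].max(),s["clock"])
a=cv2.imread("pics/side0.png").astype(int);b=q[:,:,::-1].astype(int);i=abs(a-b).sum(2)
print("lug",[(r,(i[r,262:300]>60).sum()) for r in range(380,420,5)])
b8=cv2.imread("pics/s8.png").astype(int);print("pin region diff vs s8",(abs(b8-b).sum(2)[140:200,360:400]>60).sum())
m=np.uint8(q.max(2)<40); m[:330]=0;m[400:]=0;m[:,:185]=0;m[:,285:]=0
n,l,st,ce=cv2.connectedComponentsWithStats(m); print([(st[k].tolist(),ce[k]) for k in range(1,n) if st[k][4]>40])
t0=cv2.imread("pics/top0.png")
m=np.uint8(t.max(2)<45)
m[:,:150]=0;m[:,215:]=0;m[:215]=0;m[275:]=0
ys,xs=np.nonzero(m);P=np.array([atz(c,x,y,.13)[:2] for x,y in zip(xs,ys)]);
if len(P)>10:
  e,v=np.linalg.eigh(np.cov((P-P.mean(0)).T));print("knob",len(P),P.mean(0),np.degrees(np.arctan2(*v[::-1,1]))%180,np.sqrt(e*12))
E
```

```text
[0.3823639  0.21757887 0.2498352 ] [ 0.15826055 -0.64591078  0.51966508] 0.004169292658418597 18.1667
lug [(380, np.int64(23)), (385, np.int64(21)), (390, np.int64(7)), (395, np.int64(0)), (400, np.int64(0)), (405, np.int64(0)), (410, np.int64(0)), (415, np.int64(0))]
pin region diff vs s8 1863
[([208, 341, 29, 34, 473], array([221.90486258, 357.52008457])), ([239, 365, 18, 16, 226], array([247.23451327, 372.50884956]))]
```

```bash
python3 - <<'E'
from h import *
s8,s13,s0=[cv2.imread(f"pics/{n}.png") for n in("s8","s13","side0")]
R=np.s_[145:200,360:400]
print([k[R].reshape(-1,3).mean(0).round() for k in(s0,s8,s13)])
T=s8[148:192,366:392]
r=cv2.matchTemplate(s13[130:215,340:420],T,cv2.TM_CCOEFF_NORMED);print(cv2.minMaxLoc(r)[1::2],"expect (26,18)")
print("base unchanged s0-s13",(abs(s0.astype(int)-s13).sum(2)[R]>90).sum(),(abs(s0.astype(int)-s8).sum(2)[R]>90).sum())
c=load("s13")
for yaw in(82,75,70):
  a=np.radians(yaw);u,v=np.array([np.cos(a),np.sin(a)]),np.array([-np.sin(a),np.cos(a)])
  Q=np.array([proj(c,np.r_[np.array([.546,.307])+x*u+y*v,z]) for x in(-.025,.025) for y in(-.006,.006) for z in(.107,.141)]);print(yaw,Q.min(0),Q.max(0))
E
```

```text
[array([ 73.,  96., 128.]), array([ 75.,  95., 124.]), array([47., 55., 66.])]
(0.24299412965774536, (34, 14)) expect (26,18)
base unchanged s0-s13 1515 149
82 [205.42663865 337.83961207] [237.55382478 376.69954082]
75 [204.50685299 338.66239903] [238.50011655 375.81128483]
70 [204.0017133  339.35984621] [239.04194903 375.06174309]
```

The arm now hides the bracket from the side camera. I'll move it aside to verify the pin before handing in.

Emit:
move_arm(motion="-0.02 -0.13 0 0 0 0; -0.04 -0.26 0 0 0 0; -0.06 -0.39 0 0 0 0; -0.08 -0.52 0 0 0 0; -0.1 -0.65 0 0 0 0")

```text
clock: 18.58
tool_pos: [0.3516, 0.0208, 0.25]
tool_rot: [2.058, -2.374, -0.0]
wrist_force: [1.6, 0.3, -0.4]
width: 0.505
```

Emit:
move_arm(motion="0 -0.13 0 0 0 0; 0 -0.26 0 0 0 0; 0 -0.39 0 0 0 0; 0 -0.52 0 0 0 0; 0 -0.65 0 0 0 0")

```text
clock: 19.0
tool_pos: [0.3517, -0.1753, 0.2501]
tool_rot: [-2.056, 2.376, 0.0]
wrist_force: [0.8, 0.2, -0.1]
width: 0.503
```

Emit:
move_arm(motion="0 0 0 0 0 0; 0 0 0 0 0 0; 0 0 0 0 0 0; 0 0 0 0 0 0")

```text
clock: 19.33
tool_pos: [0.3518, -0.1722, 0.25]
tool_rot: [2.058, -2.374, -0.001]
wrist_force: [0.4, -0.4, -0.8]
width: 0.503
```

```bash
python3 - <<'E'
from h import *
q,_=snap("side","s14");s14=q[:,:,::-1];s8,s0=cv2.imread("pics/s8.png"),cv2.imread("pics/side0.png")
T=s8[148:192,366:392]
r=cv2.matchTemplate(np.ascontiguousarray(s14[130:215,340:420]),T,cv2.TM_CCOEFF_NORMED);print(cv2.minMaxLoc(r)[1::2],"expect (26,18)")
D=abs(s0.astype(int)-s14).sum(2)>90
n,l,st,ce=cv2.connectedComponentsWithStats(np.uint8(D));print([st[k].tolist() for k in range(1,n) if st[k][4]>30])
s=observe();print(s["tool_pos"],s["wrist_force"],abs(s["joint_vel"]).max(),s["clock"])
E
```

```text
(0.9966890215873718, (26, 18)) expect (26,18)
[[437, 0, 117, 179, 8905], [577, 0, 63, 176, 6745], [377, 152, 10, 8, 56], [382, 161, 12, 8, 53], [579, 171, 29, 20, 180], [377, 177, 4, 8, 31], [515, 194, 61, 40, 1098], [502, 194, 138, 196, 11380], [207, 319, 68, 64, 1382], [614, 322, 26, 35, 256], [309, 330, 18, 16, 152], [294, 334, 27, 23, 99], [587, 336, 17, 7, 56], [221, 339, 17, 14, 133], [205, 344, 15, 16, 146], [524, 347, 116, 113, 2259], [543, 349, 18, 10, 52], [255, 359, 30, 33, 594], [320, 369, 40, 25, 323], [537, 401, 19, 30, 123], [575, 400, 65, 70, 749], [556, 407, 47, 41, 358], [617, 445, 23, 17, 206]]
[ 0.35182836 -0.17191439  0.25012737] [ 0.8965409  -0.66809069  0.25334464] 0.00984976636881364 19.3833
```

```bash
python3 -c "
from h import *
print(robot.job_done(), observe()['clock'])"
```

```text
the job is handed in; nothing more can be done
the job is handed in; nothing more can be done
```

I drew the pin out of the tin and parked it in the bracket's notch. I then bore down with about 20 N, turned the knob anticlockwise to its stop, withdrew and handed the job in at about 19.4 s.

**Last checks**
- **Pin:** it hangs upright and released. Its tab top was within 1 px of where a fully seated pin should appear, and in the last side picture it had not moved since I let go (template match 0.997, zero shift).
- **Knob:** the tool turned 68° (1.19 rad) before the turning moment rose at the stop. The knob's outline in the side picture fits a wide range of angles, so it only roughly confirms this.
- **Tin:** its lug pixels below the shutter did not change from the first side picture.
- **Robot:** the arm stands clear, with no contact force showing.

**Failed or not settled**
- **Occluded view:** the first pin check failed because the arm hid the bracket from the side camera. I moved the arm aside and repeated it.
- **Knob angle from above:** the top-camera check found no usable knob pixels.
- **Change near the dish:** the before-and-after comparison showed a few small patches by the dish. I took them for the shutter's shadow and did not check them separately. The gripper never came low near the dish.

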